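# Snap the week's pill organiser shut and lock it

### The job

The pill organiser has been filled for the week and its seven lids are still up. Starting at the left end, where the lids are hinged to fold down to the right, run your fingertips gently along the row, just above the level of shut lids, until all seven have snapped shut; then push the thumb tab of the locking slide to the right until it stops. Pick nothing up, and leave the vials, the blister pack and the pen where they are.

Things in the scene. Friction and masses are not known exactly. Their poses are not given: they have to be found in the camera images.
- organiser: White weekly pill organiser, 54 x 280 x 36 mm, does not shift. Seven cells in a row along its own y. Origin: centre of its underside. At yaw 0: +x away from the robot, +y to the left. The lids lie at x = -15 to +24 mm, their tops 36 mm above the underside when shut; a stroke 2 to 6 mm above that shuts them. Hooks of the lock (x below -17 mm) reach up to 38 mm.
- lock (a joint): Grey locking slide in the front edge of the organiser, in m: 0 = unlocked, 0.020 = locked, at its stop. It moves along the organiser's -y (to the right, from lid 1 towards lid 7), slides with about 3 N and stays where it is left. When it is across, its hooks lie over the tongues of the lids; with the lids still up it locks nothing.
- lock_tab (a point): Centre of the top of the slide's upright thumb tab, at organiser x = -28 mm, y = -48 mm - lock, z = 50 mm. The tab is 10 mm (x) by 14 mm (y) and stands 12 mm above the hooks and 14 mm above the shut lids: the fingertips push its left side to the right.
- lid_1 (a joint): Hinge of lid 1 (1 = leftmost), in rad: 0 = up, 0.5 = shut. Cell centre at organiser x = 5, y = 114 mm. Lid 39 (x) x 35 (y) mm, hinged at its left end (y = 132 mm, 34 mm up), free end to the right, raised by 16 mm when up. Over-centre spring: 1.5 N at the free end, 2.5 N at its middle, far more near the hinge; past half-way it snaps shut. A ramp from the left; from the right one gets under it.
- lid_2 (a joint): Hinge of lid 2 (1 = leftmost), in rad: 0 = up, 0.5 = shut. Cell centre at organiser x = 5, y = 76 mm. Lid 39 (x) x 35 (y) mm, hinged at its left end (y = 94 mm, 34 mm up), free end to the right, raised by 16 mm when up. Over-centre spring: 1.5 N at the free end, 2.5 N at its middle, far more near the hinge; past half-way it snaps shut. A ramp from the left; from the right one gets under it.
- lid_3 (a joint): Hinge of lid 3 (1 = leftmost), in rad: 0 = up, 0.5 = shut. Cell centre at organiser x = 5, y = 38 mm. Lid 39 (x) x 35 (y) mm, hinged at its left end (y = 56 mm, 34 mm up), free end to the right, raised by 16 mm when up. Over-centre spring: 1.5 N at the free end, 2.5 N at its middle, far more near the hinge; past half-way it snaps shut. A ramp from the left; from the right one gets under it.
- lid_4 (a joint): Hinge of lid 4 (1 = leftmost), in rad: 0 = up, 0.5 = shut. Cell centre at organiser x = 5, y = 0 mm. Lid 39 (x) x 35 (y) mm, hinged at its left end (y = 18 mm, 34 mm up), free end to the right, raised by 16 mm when up. Over-centre spring: 1.5 N at the free end, 2.5 N at its middle, far more near the hinge; past half-way it snaps shut. A ramp from the left; from the right one gets under it.
- lid_5 (a joint): Hinge of lid 5 (1 = leftmost), in rad: 0 = up, 0.5 = shut. Cell centre at organiser x = 5, y = -38 mm. Lid 39 (x) x 35 (y) mm, hinged at its left end (y = -20 mm, 34 mm up), free end to the right, raised by 16 mm when up. Over-centre spring: 1.5 N at the free end, 2.5 N at its middle, far more near the hinge; past half-way it snaps shut. A ramp from the left; from the right one gets under it.
- lid_6 (a joint): Hinge of lid 6 (1 = leftmost), in rad: 0 = up, 0.5 = shut. Cell centre at organiser x = 5, y = -76 mm. Lid 39 (x) x 35 (y) mm, hinged at its left end (y = -58 mm, 34 mm up), free end to the right, raised by 16 mm when up. Over-centre spring: 1.5 N at the free end, 2.5 N at its middle, far more near the hinge; past half-way it snaps shut. A ramp from the left; from the right one gets under it.
- lid_7 (a joint): Hinge of lid 7 (1 = leftmost), in rad: 0 = up, 0.5 = shut. Cell centre at organiser x = 5, y = -114 mm. Lid 39 (x) x 35 (y) mm, hinged at its left end (y = -96 mm, 34 mm up), free end to the right, raised by 16 mm when up. Over-centre spring: 1.5 N at the free end, 2.5 N at its middle, far more near the hinge; past half-way it snaps shut. A ramp from the left; from the right one gets under it.
- vial_3: Bystander: upright glass medicine vial, 22 mm across, 47 mm tall, behind the organiser. Origin: centre of its foot.
- vial_4: Bystander: a second upright glass vial of the same size, behind the organiser, to the right of the first. Origin: centre of its foot.
- blister: Bystander: blister pack of tablets, 42 x 95 x 5 mm, flat on the desk in front of the organiser. Origin: centre of its underside.
- pen_a: Bystander: ballpoint pen, 145 mm long, 9 mm thick, on the desk in front of the organiser's right end. Origin: centre of its underside.

How it is judged:
By the outcome, as a careful person would: the job done as asked, in the order asked, and still so for the second after the job is handed in, with the robot touching nothing.
It also fails if it takes over 51 s, if anything falls off the work surface, if the arm or the gripper's body presses on something with over 40 N, if the wrist force passes 120 N, or if a joint passes its speed limit or range.

### The arm

A 7-joint arm with a two-finger parallel gripper is mounted at the origin on a cart in front of the work surface, level with it; the furniture and walls round the work are solid. World frame = base frame: x ahead of the robot, y to its left, z up, the work surface at z = 0. Lengths are in m, angles in rad, forces in N, time in s.
With the tool pointing down it reaches from about 0.35 to 0.9 m from the base axis. Payload 8.1 kg.
Tool frame: the origin (TCP) lies at the very end of the fingers, on their centre line; the grasp point (between the pads) lies 19 mm behind it; z points along the fingers, y is the line along which they close (so a half turn about z gives the same grasp; the last joint's range is limited). The gripper opens to 92 mm and grips with 3 to 60 N. Pads are 19 mm wide; open, the fingers measure 130 mm over their backs; the gripper's body (75 mm by 190 mm) begins 47 mm behind the grasp point.
Start: joints at [-1.207, 0.434, 0.025, 1.573, -0.012, 1.134, -0.075], TCP at [0.281, 0.558, 0.227] pointing down, gripper open.
Joint ranges: [-2.62, 2.62], [-0.44, 2.09], [-1.27, 1.32], [0.08, 2.57], [-1.32, 4.46], [0.12, 2], [-2.74, 2.74]. Speed limits (rad/s): [2.22, 2.22, 3.01, 3.01, 3.14, 3.14, 3.14].

### API

Orientations are given as a unit quaternion [w, x, y, z].
In Python, from station import env, optics gives the robot as it stands. The module is installed in compiled form; this text tells all that it offers.
- The arm moves only by the shell command python3 -m handwheel 'ROWS' [FORCE]. ROWS is JSON, a list that holds one entry, the list of rows, each a list of 7 numbers: the closure, from -1 (fully open) to 1 (shut), then the shift along the tool's x, y, z in cm, then the turn, a rotation vector about the tool's x, y, z in degrees. A call has 1 to 12 rows; each row is the pose to reach, as a shift and turn from the pose commanded when the call began, along the tool's axes at that moment; what a row does not reach only later rows make up. A row lasts 1/12 s, in which the tool goes at most 41.7 mm and 7.16 degrees, less where a joint would pass 70% of its speed; a pose out of reach is approached as far as the arm can. A call with a gripper value outside its range is refused whole. The fingers move at their own pace and stop on an object; FORCE is the grip in N (left out, the last holds). Time passes only in rows, so rows that repeat a pose let the fingers close. It gives the time, the measured TCP pose, the force, the opening and the grip force at its end, in the units of the state.
- env.get_obs(): the state, without advancing time (a new reading comes with each control period).
- optics.grab_frame(name): name is "scene" or "side" or "wrist"; returns a dict with "image" (480x640x3 uint8, red, green, blue), "fx", "fy", "cx", "cy" (pixels), "rvec" (rotation vector, rad) and "tvec" (3), from world to camera coordinates, as OpenCV has them. Camera axes: x right, y down, z forward; pixel columns grow to the right and rows downward; lengths in m; the calibration is good to about 2 mm. A picture is of the moment at which its call begins. There is no depth.
- env.finish_job(): hands the job in; it is judged then, once.
The state is a dict: "t": time; "qpos": joint angles; "qvel": joint speeds; "joint_torque": joint torques, N m; "tool_pos": TCP position; "orientation": TCP orientation; "wrist_force": force on the tool from outside, world axes, zero at the start; "moment": the same for the moment, N m; "gripper_width": opening from 0.0 (shut) to 1.0 (fully open); "grasp_force": force on a finger pad.
Only numpy, scipy, OpenCV 4.12 (cv2) and the standard library are available. Lean on these libraries where they do the work, as an engineer would, in place of code of your own. Each camera call takes 0.05 s, during which the arm holds its last target. There are 200 camera calls.

## Working session

There is one attempt and no reset: what is moved stays moved. The work goes in short steps, Python scripts to look and compute and a shell command to move; the robot and the scene stay as the last step left them, time stands still between calls to the robot, and variables do not carry over. Pictures are saved under pics/ and viewed, at most 10 in all, crops included, and the job is handed in when it is done.

```bash
mkdir -p pics; cat > h.py <<'E'
import numpy as np, cv2
from station import env, optics
def grab(n,f=None):
    d=optics.grab_frame(n)
    if f: cv2.imwrite('pics/'+f,d['image'][:,:,::-1])
    return d
def ray(d,u,v,z):
    R=cv2.Rodrigues(np.array(d['rvec'],float))[0];t=np.array(d['tvec'],float).ravel()
    c=-R.T@t; r=R.T@np.array([(u-d['cx'])/d['fx'],(v-d['cy'])/d['fy'],1])
    return c+r*(z-c[2])/r[2]
def proj(d,p):
    K=np.array([[d['fx'],0,d['cx']],[0,d['fy'],d['cy']],[0,0,1.]])
    return cv2.projectPoints(np.array(p,float).reshape(-1,3),np.array(d['rvec'],float),np.array(d['tvec'],float),K,None)[0].reshape(-1,2)
E
python3 - <<'E'
from h import *
import pickle
a=grab('scene','scene1.png');b=grab('side','side1.png')
pickle.dump((a,b),open('f.pkl','wb'))
o=env.get_obs();print(o['tool_pos'],o['orientation'],o['t'],o['gripper_width'],o['wrist_force'])
E
```

```text
[0.2811019  0.55771444 0.22601773] [-9.26197778e-05  2.31286847e-01  9.72885353e-01 -6.89420198e-04] 0.1 0.9966962489294128 [-0.62907669  0.325099    1.0736437 ]
```

View pics/scene1.png

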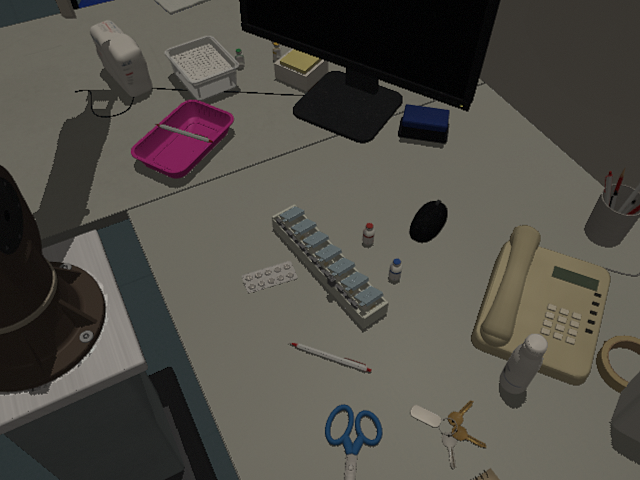

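View pics/side1.png

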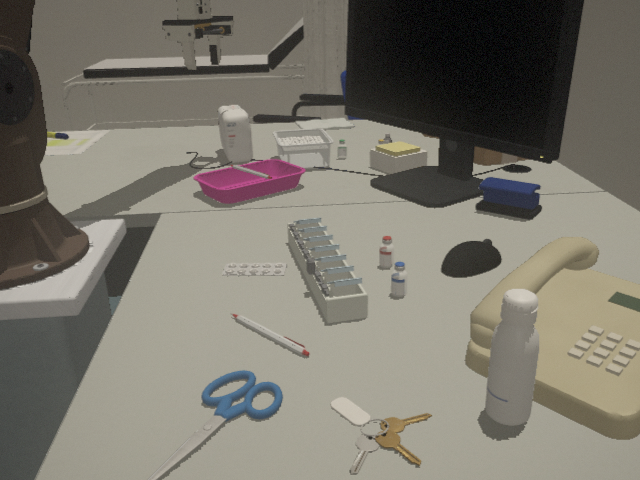

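The scene view shows the organiser from about (275,215) at the left end to (385,315) at the right end, the grey tab near (330,280), and the vials at (369,234) and (396,270). The side view shows it from (300,225) to (345,310). I'll enlarge both to pick the corners.

```bash
python3 - <<'E'
from h import *
import pickle
a,b=pickle.load(open('f.pkl','rb'))
A=cv2.resize(a['image'][195:335,262:402],None,fx=4,fy=4,interpolation=cv2.INTER_CUBIC)
B=cv2.resize(b['image'][210:325,280:370],None,fx=4,fy=4,interpolation=cv2.INTER_CUBIC)[:460]
c=np.zeros((560,800,3),np.uint8)
A=A[:, :440+0] if 0 else A
c=np.zeros((560,800,3),np.uint8); c[:,:440]=cv2.resize(a['image'][195:335,270:390],(440,513))[:0].shape and 0
A=cv2.resize(a['image'][200:330,268:392],None,fx=3.5,fy=3.5,interpolation=cv2.INTER_CUBIC)
c[:A.shape[0],:A.shape[1]]=A; c[:460,440:800]=B
cv2.imwrite('pics/crop.png',np.clip(c.astype(float)*1.3,0,255)[:,:,::-1])
for u,v in[(272,215),(360,325)]: print(ray(a,u,v,0.03))
E
```

```text
[0.4587212 0.0048147 0.03     ]
[ 0.48697822 -0.28083091  0.03      ][ WARN:0@0.500] global loadsave.cpp:1063 imwrite_ Unsupported depth image for selected encoder is fallbacked to CV_8U.
```

View pics/crop.png

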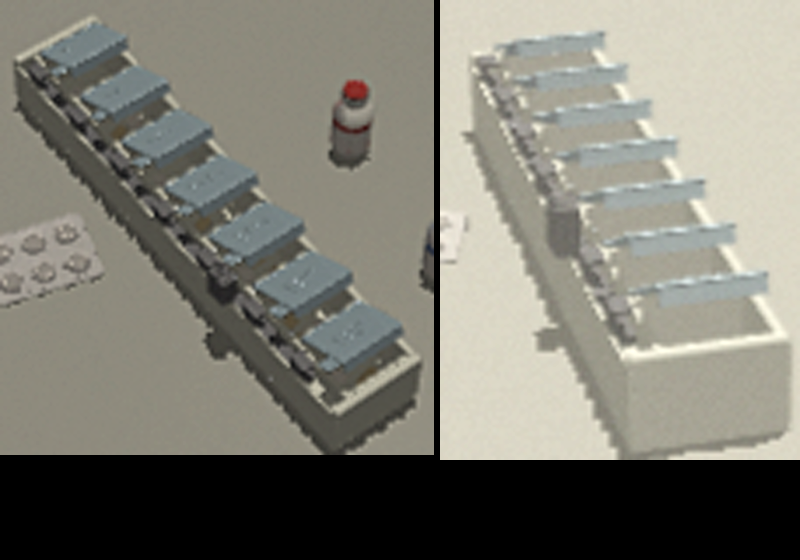

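```bash
python3 - <<'E'
from h import *
import pickle
a,b=pickle.load(open('f.pkl','rb'))
S=lambda u,v:(268+u/3.5,200+v/3.5); D=lambda u,v:(280+(u-440)/4,210+v/4)
def P(d):
    K=np.array([[d['fx'],0,d['cx']],[0,d['fy'],d['cy']],[0,0,1.]])
    return K@np.c_[cv2.Rodrigues(np.array(d['rvec'],float))[0],np.array(d['tvec'],float).ravel()]
pts={'FL':((17,60),(473,58),.035),'FR':((330,408),(625,355),.035),'BR':((418,358),(787,335),.035),'BL':((97,18),None,.035),'tab':((222,270),(563,203),.05)}
W={}
for k,(s,d,z) in pts.items():
    W[k]=ray(a,*S(*s),z);print(k,W[k].round(4),end=' ')
    if d:
        x=cv2.triangulatePoints(P(a),P(b),np.array(S(*s)).reshape(2,1),np.array(D(*d)).reshape(2,1)).ravel();print(ray(b,*D(*d),z).round(4),(x[:3]/x[3]).round(4),end='')
    print()
l=W['FL']+W['BL']-W['FR']-W['BR'];c=(W['FL']+W['BL']+W['FR']+W['BR'])/4
yaw=np.arctan2(-l[0],l[1]);print('c',c,'yaw',np.degrees(yaw),np.linalg.norm(l[:2])/2,np.linalg.norm((W['FL']-W['BL'])[:2]))
R=np.array([[np.cos(yaw),-np.sin(yaw)],[np.sin(yaw),np.cos(yaw)]])
print('tab',c[:2]+R@[-.028,-.048])
for n,p in [('vial3',(352,85)),('vial3foot',(350,162))]: print(n,ray(a,*S(*p),.047 if n=='vial3' else 0))
print('v4',ray(a,396,261,.047))
E
```

```text
FL [ 0.4564 -0.0049  0.035 ] [ 0.4544 -0.0066  0.035 ] [ 0.4553 -0.0053  0.0349]
FR [ 0.4967 -0.2712  0.035 ] [ 0.4947 -0.2716  0.035 ] [ 0.4955 -0.2717  0.0354]
BR [ 0.5484 -0.2669  0.035 ] [ 0.5472 -0.2648  0.035 ] [ 0.5471 -0.268   0.0369]
BL [0.5081 0.0023 0.035 ] 
tab [ 0.4839 -0.1865  0.05  ] [ 0.4809 -0.1874  0.05  ] [ 0.4821 -0.1875  0.0507]
c [ 0.50238094 -0.13515738  0.035     ] yaw 8.55164370525893 0.2707749387804851 0.05218969064447997
tab [ 0.48182988 -0.18678735]
vial3 [ 0.60205065 -0.11248961  0.047     ]
vial3foot [ 0.59613965 -0.12642919  0.        ]
v4 [ 0.60181609 -0.20731607  0.047     ]
```

```bash
cat > go.py <<'E'
import sys
from h import *
from scipy.spatial.transform import Rotation as Ro
# org coords (mm) of the target -> tool shift in cm; prints where we are
c=np.array([.5024,-.1352,0]);Y=np.radians(8.57)
M=Ro.from_euler('z',Y).as_matrix()
o=env.get_obs();p=np.array(o['tool_pos']);q=o['orientation'];T=Ro.from_quat([q[1],q[2],q[3],q[0]]).as_matrix()
print('t',o['t'],'org mm',(M.T@(p-c)*1000).round(1),'F org',(M.T@np.array(o['wrist_force'])).round(1),'w',round(o['gripper_width'],3))
G=np.c_[M[:,0]*0,M[:,1],[0,0,-1]];G[:,0]=np.cross(G[:,1],G[:,2])
print('turn',np.degrees(Ro.from_matrix(T.T@G).as_rotvec()).round(2))
a=list(map(float,sys.argv[1:]))
for i in range(0,len(a),3): print('to',a[i:i+3],'shift cm',(T.T@(c+M@np.array(a[i:i+3])/1000-p)*100).round(2))
E
python3 go.py 5 175 226
python3 -m handwheel '[[[1,-20,-18.2,0,0,0,-18],[1,-41,-37.4,0,0,0,-35],[1,-41,-37.4,0,0,0,-35],[1,-41,-37.4,0,0,0,-35],[1,-41,-37.4,0,0,0,-35],[1,-41,-37.4,0,0,0,-35],[1,-41,-37.4,0,0,0,-35],[1,-41,-37.4,0,0,0,-35],[1,-41,-37.4,0,0,0,-35],[1,-41,-37.4,0,0,0,-35],[1,-41,-37.4,0,0,0,-35],[1,-41,-37.4,0,0,0,-35]]]' 10
python3 go.py 5 175 226 5 175 90
```

```text
t 0.1 org mm [-115.6  718.2  226. ] F org [-0.6  0.4  1.1] w 0.997
turn [-8.000e-02 -2.000e-02 -3.532e+01]
to [5.0, 175.0, 226.0] shift cm [-41.24 -37.35   0.06]
t: 1.1
tool_pos: [0.4595, 0.0891, 0.2268]
orientation: [0.0, -0.072, 0.997, 0.0]
wrist_force: [1.6, 0.2, -0.0]
gripper_width: 0.179
grasp_force: 0.0
t 1.1 org mm [ -9.  228.2 226.8] F org [ 1.6 -0.  -0. ] w 0.179
turn [ 0.01  0.   -0.31]
to [5.0, 175.0, 226.0] shift cm [-1.43 -5.32  0.07]
to [5.0, 175.0, 90.0] shift cm [-1.43 -5.32 13.67]
```

```bash

python3 -m handwheel '[[[1,-1.4,-5.0,4,0,0,-0.3],[1,-1.4,-5.0,8,0,0,-0.3],[1,-1.4,-5.0,11.6,0,0,-0.3],[1,-1.4,-5.0,14.6,0,0,-0.3],[1,-1.4,-5.0,14.6,0,0,-0.3],[1,-1.4,-5.0,14.6,0,0,-0.3],[1,-1.4,-5.0,14.6,0,0,-0.3],[1,-1.4,-5.0,14.6,0,0,-0.3]]]'
python3 go.py 6 175 40 
python3 -c "
from h import *
grab('scene','s2.png');d=grab('wrist','w2.png')"
```

```text
t: 1.77
tool_pos: [0.4821, 0.0445, 0.0831]
orientation: [0.002, -0.075, 0.997, 0.0]
wrist_force: [0.2, -0.7, 0.1]
gripper_width: 0.003
grasp_force: 0.0
t 1.7667 org mm [  6.7 180.7  83.1] F org [ 0.1 -0.7  0.1] w 0.003
turn [0.03 0.22 0.02]
to [6.0, 175.0, 40.0] shift cm [ 0.08 -0.57  4.31]
```

View pics/w2.png

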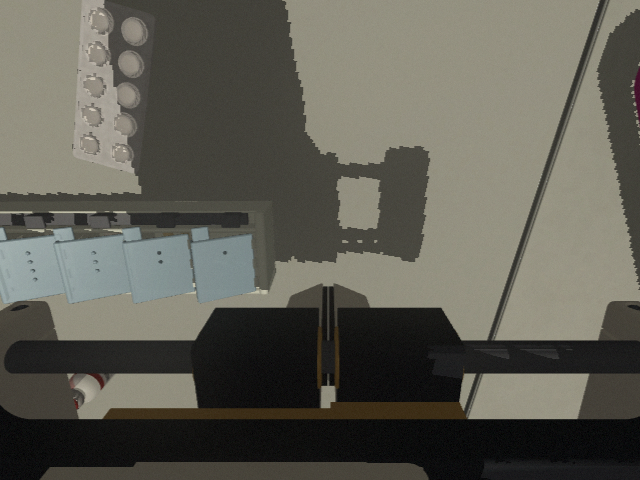

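The wrist view shows the organiser aligned with the image axes, its front-left rim corner at (272,203). Lid 1's hinge edge runs from (251,236) to (257,295), and the shut fingers are at (328,290).

```bash
python3 - <<'E'
from h import *
from scipy.spatial.transform import Rotation as Ro
d=grab('wrist');c=np.array([.5024,-.1352,0]);M=Ro.from_euler('z',8.57,degrees=True).as_matrix()
for n,u,v,z in [('FL rim',272,203,.035),('BL rim',272,292,.035),('hinge f',252,236,.034),('hinge b',257,296,.034)]: print(n,(M.T@(ray(d,u,v,z)-c)*1000).round(1))
E
python3 -m handwheel '[[[1,0,-0.2,2,0,0.2,0],[1,0,-0.4,3.5,0,0.2,0],[1,0,-0.5,4.2,0,0.2,0],[1,0,-0.5,4.3,0,0.2,0],[1,0,-0.5,4.3,0,0.2,0],[1,0,-0.5,4.3,0,0.2,0],[1,0,-0.5,4.3,0,0.2,0]]]'
python3 go.py 5 -136 40
```

```text
FL rim [-32.9 149.2  35. ]
BL rim [ 23.8 146.5  35. ]
hinge f [-12.6 136.1  34. ]
hinge b [ 27.1 136.7  34. ]
t: 2.5
tool_pos: [0.4818, 0.039, 0.0386]
orientation: [-0.001, -0.075, 0.997, 0.0]
wrist_force: [-0.6, -0.1, -0.1]
gripper_width: 0.002
grasp_force: 0.0
t 2.5 org mm [  5.6 175.4  38.6] F org [-0.6 -0.  -0.1] w 0.002
turn [ 0.01 -0.12 -0.01]
to [5.0, -136.0, 40.0] shift cm [  0.05 -31.14  -0.15]
```

```bash

python3 -m handwheel '[[[1,0,-0.5,-0.15,0,0,0],[1,0,-1.1,-0.15,0,0,0],[1,0,-1.7,-0.15,0,0,0],[1,0,-2.3,-0.15,0,0,0],[1,0,-2.9,-0.15,0,0,0],[1,0,-3.5,-0.15,0,0,0],[1,0,-4.1,-0.15,0,0,0],[1,0,-4.7,-0.15,0,0,0],[1,0,-5.3,-0.15,0,0,0],[1,0,-5.9,-0.15,0,0,0],[1,0,-6.5,-0.15,0,0,0],[1,0,-7.0,-0.15,0,0,0]]]'
python3 go.py 5 -136 40
python3 -c "
from h import *
d=grab('wrist','w3.png')"
```

```text
t: 3.5
tool_pos: [0.4917, -0.0314, 0.0392]
orientation: [-0.002, -0.074, 0.997, -0.0]
wrist_force: [0.4, 0.5, 0.1]
gripper_width: 0.003
grasp_force: 0.0
t 3.5 org mm [  4.8 104.3  39.2] F org [0.4 0.4 0.1] w 0.003
turn [-0.01 -0.2  -0.05]
to [5.0, -136.0, 40.0] shift cm [ -0.03 -24.03  -0.08]
```

View pics/w3.png

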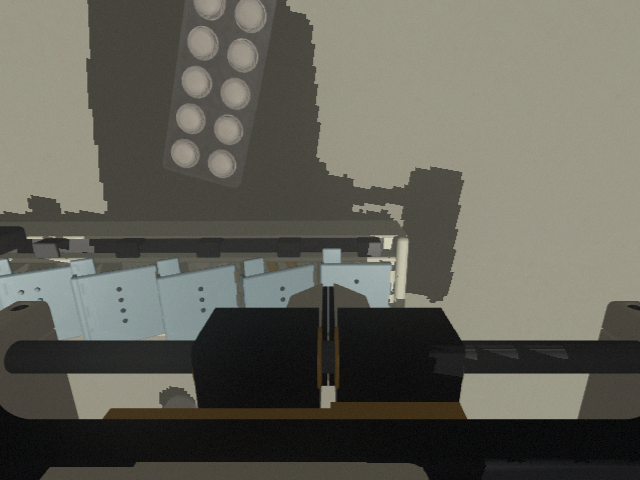

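Lid 1, at (357,285), is flat with its tongue under the hook row. Lids 2 to 5 are still raised. I'll carry on along the row.

```bash

python3 -m handwheel '[[[1,0,-0.6,-0.05,0,0,0],[1,0,-1.2,-0.05,0,0,0],[1,0,-1.8,-0.05,0,0,0],[1,0,-2.4,-0.05,0,0,0],[1,0,-3.0,-0.05,0,0,0],[1,0,-3.6,-0.05,0,0,0],[1,0,-4.2,-0.05,0,0,0],[1,0,-4.8,-0.05,0,0,0],[1,0,-5.4,-0.05,0,0,0],[1,0,-6.0,-0.05,0,0,0],[1,0,-6.6,-0.05,0,0,0],[1,0,-7.2,-0.05,0,0,0]]]'
python3 -m handwheel '[[[1,0,-0.6,0,0,0,0],[1,0,-1.2,0,0,0,0],[1,0,-1.8,0,0,0,0],[1,0,-2.4,0,0,0,0],[1,0,-3.0,0,0,0,0],[1,0,-3.6,0,0,0,0],[1,0,-4.2,0,0,0,0],[1,0,-4.8,0,0,0,0],[1,0,-5.4,0,0,0,0],[1,0,-6.0,0,0,0,0],[1,0,-6.6,0,0,0,0],[1,0,-7.2,0,0,0,0]]]'
python3 go.py 5 -140 40
```

```text
t: 4.55
tool_pos: [0.5024, -0.1025, 0.0397]
orientation: [-0.002, -0.074, 0.997, -0.0]
wrist_force: [-0.1, 0.2, 0.1]
gripper_width: 0.007
grasp_force: 0.0
t: 5.55
tool_pos: [0.5131, -0.1737, 0.0397]
orientation: [-0.002, -0.074, 0.997, -0.0]
wrist_force: [-0.1, 0.6, 0.6]
gripper_width: 0.005
grasp_force: 0.0
t 5.55 org mm [  4.8 -39.6  39.7] F org [0.  0.6 0.6] w 0.005
turn [-0.02 -0.2  -0.03]
to [5.0, -140.0, 40.0] shift cm [ -0.02 -10.04  -0.03]
```

```bash

python3 -m handwheel '[[[1,0,-0.6,0,0,0,0],[1,0,-1.2,0,0,0,0],[1,0,-1.8,0,0,0,0],[1,0,-2.4,0,0,0,0],[1,0,-3.0,0,0,0,0],[1,0,-3.6,0,0,0,0],[1,0,-4.2,0,0,0,0],[1,0,-4.8,0,0,0,0],[1,0,-5.4,0,0,0,0],[1,0,-6.0,0,0,0,0],[1,0,-6.6,0,0,0,0],[1,0,-7.2,0,0,0,0]]]'
python3 -m handwheel '[[[1,0,-0.6,0,0,0,0],[1,0,-1.2,0,0,0,0],[1,0,-1.8,0,0,0,0],[1,0,-2.4,0,0,0,0],[1,0,-3.0,0,0,0,0],[1,0,-3.0,0,0,0,0],[1,0,-3.0,-2,0,0,0],[1,0,-3.0,-5,0,0,0],[1,0,-3.0,-8,0,0,0],[1,-4,-1,-8,0,0,0],[1,-4,0,-8,0,0,0],[1,-4,0,-8,0,0,0]]]'
python3 go.py -28 5 90
python3 -c "
from h import *
d=grab('wrist','w4.png');d=grab('scene');a=cv2.resize(d['image'][190:340,250:410],None,fx=3.75,fy=3.75,interpolation=2);cv2.imwrite('pics/s4.png',a[:,:,::-1])"
```

```text
t: 6.55
tool_pos: [0.5239, -0.2448, 0.0397]
orientation: [-0.002, -0.075, 0.997, -0.0]
wrist_force: [-0.6, 0.8, -0.2]
gripper_width: 0.002
grasp_force: 0.0
t: 7.55
tool_pos: [0.5661, -0.2335, 0.1201]
orientation: [-0.001, -0.077, 0.997, 0.001]
wrist_force: [-0.7, 0.6, -1.6]
gripper_width: 0.004
grasp_force: 0.0
t 7.55 org mm [  48.3 -106.7  120.1] F org [-0.6  0.7 -1.6] w 0.004
turn [ 0.11 -0.05  0.29]
to [-28.0, 5.0, 90.0] shift cm [ 7.57 11.2   3.04]
```

View pics/s4.png

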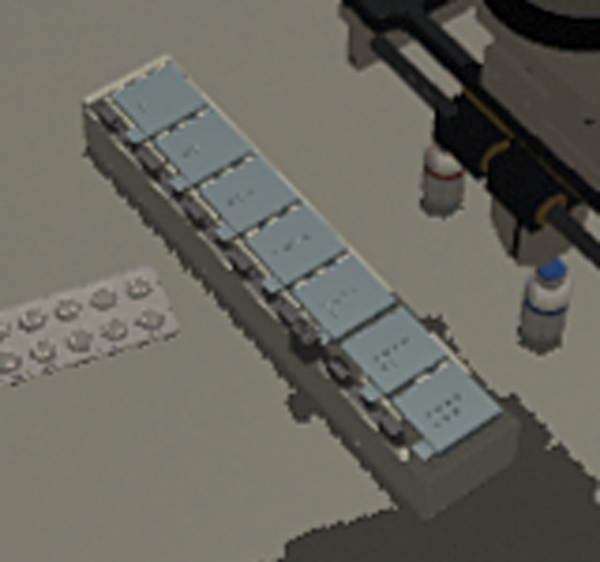

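All seven lids lie flat. The tab is at (305,340) in this crop, and the vials and blister pack have not moved. Next I go to the left of the tab.

```bash

python3 -m handwheel '[[[1,3,4,0,0,0,0.3],[1,6,8,0,0,0,0.3],[1,7.6,11.2,0,0,0,0.3],[1,7.6,11.2,3,0,0,0.3],[1,7.6,11.2,5,0,0,0.3],[1,7.6,11.2,5,0,0,0.3],[1,7.6,11.2,5,0,0,0.3],[1,7.6,11.2,5,0,0,0.3]]]'
python3 go.py -28 5 42
python3 -c "
from h import *
d=grab('wrist','w5.png')"
```

```text
t: 8.32
tool_pos: [0.4721, -0.1399, 0.0706]
orientation: [-0.001, -0.071, 0.997, -0.0]
wrist_force: [-0.2, -0.7, 0.4]
gripper_width: 0.004
grasp_force: 0.0
t 8.3167 org mm [-30.7  -0.2  70.6] F org [-0.3 -0.7  0.4] w 0.004
turn [-0.04 -0.17 -0.42]
to [-28.0, 5.0, 42.0] shift cm [-0.27  0.52  2.86]
```

View pics/w5.png

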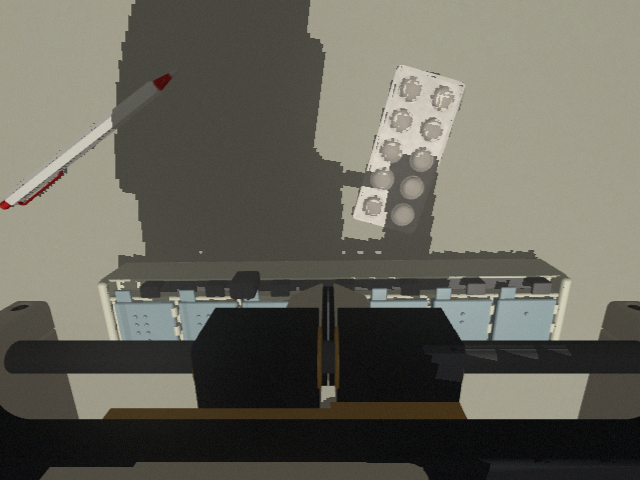

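The tab is at (247,283), to the left in this view (the robot's right) of the finger tips at (290–368,295), with a clear gap. I'll descend and push.

```bash

python3 -m handwheel '[[[1,-0.2,0.4,1.5,0,0,-0.3],[1,-0.2,0.4,2.6,0,0,-0.3],[1,-0.2,0.4,2.8,0,0,-0.3],[1,-0.2,0.4,2.8,0,0,-0.3],[1,-0.2,0.4,2.8,0,0,-0.3]]]'
python3 go.py -28 -22 42
python3 -m handwheel '[[[1,0,-0.4,0,0,0,0],[1,0,-0.8,0,0,0,0],[1,0,-1.2,0,0,0,0],[1,0,-1.6,0,0,0,0],[1,0,-2.0,0,0,0,0],[1,0,-2.4,0,0,0,0],[1,0,-2.8,0,0,0,0],[1,0,-3.2,0,0,0,0],[1,0,-3.4,0,0,0,0],[1,0,-3.4,0,0,0,0]]]'
python3 go.py -28 -45 42
```

```text
t: 8.78
tool_pos: [0.4734, -0.1349, 0.0426]
orientation: [-0.001, -0.074, 0.997, -0.0]
wrist_force: [0.7, -0.8, -0.4]
gripper_width: 0.006
grasp_force: 0.0
t 8.7833 org mm [-28.7   4.6  42.6] F org [ 0.6 -0.9 -0.4] w 0.006
turn [-0.02 -0.16 -0.07]
to [-28.0, -22.0, 42.0] shift cm [-0.07 -2.66  0.06]
t: 9.62
tool_pos: [0.4779, -0.1682, 0.0418]
orientation: [-0.002, -0.074, 0.997, -0.0]
wrist_force: [-0.5, -0.1, 0.2]
gripper_width: 0.003
grasp_force: 0.3
t 9.6167 org mm [-29.2 -29.   41.8] F org [-0.5  0.   0.2] w 0.003
turn [ 0.01 -0.2  -0.04]
to [-28.0, -45.0, 42.0] shift cm [-0.12 -1.6  -0.02]
```

```bash

python3 -m handwheel '[[[1,0,-0.2,-0.1,0,0,0],[1,0,-0.4,-0.1,0,0,0],[1,0,-0.6,-0.1,0,0,0],[1,0,-0.8,-0.1,0,0,0],[1,0,-1.0,-0.1,0,0,0],[1,0,-1.0,-0.1,0,0,0]]]'
python3 -m handwheel '[[[1,0,-0.2,0,0,0,0],[1,0,-0.4,0,0,0,0],[1,0,-0.4,0,0,0,0]]]'
python3 go.py -28 -45 42
```

```text
t: 10.12
tool_pos: [0.4794, -0.1783, 0.0428]
orientation: [-0.002, -0.074, 0.997, -0.0]
wrist_force: [-0.9, 1.8, 1.5]
gripper_width: 0.005
grasp_force: 0.9
t: 10.37
tool_pos: [0.4801, -0.1823, 0.0429]
orientation: [-0.002, -0.074, 0.997, -0.0]
wrist_force: [-0.6, 1.9, 0.4]
gripper_width: 0.005
grasp_force: 0.9
t 10.3667 org mm [-29.1 -43.3  42.9] F org [-0.3  2.   0.4] w 0.005
turn [-0.01 -0.2  -0.04]
to [-28.0, -45.0, 42.0] shift cm [-0.11 -0.17  0.09]
```

```bash

for i in 1 2 ; do python3 -m handwheel '[[[1,0,-0.2,0,0,0,0],[1,0,-0.3,0,0,0,0],[1,0,-0.3,0,0,0,0]]]' | egrep 'force|pos'; done
python3 -c "
from h import *
d=grab('wrist','w6.png')"; python3 go.py
```

```text
tool_pos: [0.4805, -0.1852, 0.0428]
wrist_force: [0.3, 2.0, 1.0]
grasp_force: 0.9
tool_pos: [0.4807, -0.1867, 0.0427]
wrist_force: [-1.6, 6.5, 3.1]
grasp_force: 2.9
t 10.9167 org mm [-29.1 -47.7  42.7] F org [-0.4  6.1  1.1] w 0.006
turn [ 0.08 -0.23  0.03]
```

View pics/w6.png

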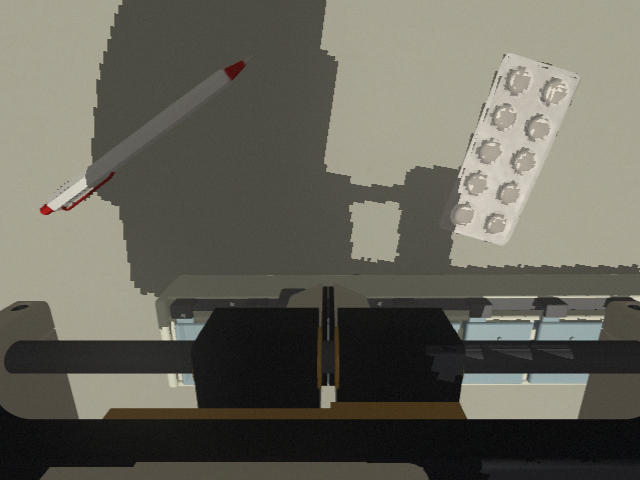

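The hooks have shifted onto the tongues, for example at (480,308) and (553,308), and the force has risen from 2 N to 6.5 N, so the slide is at its stop. I'll give one slight firm push and then back off.

```bash

python3 -m handwheel '[[[1,0,-0.2,0,0,0,0],[1,0,-0.3,0,0,0,0],[1,0,-0.3,0,0,0,0]]]'
python3 -m handwheel '[[[1,0,0.8,0,0,0,0],[1,0,1.8,0,0,0,0],[1,0,1.8,0,0,0,0],[1,0,1.8,-3,0,0,0],[1,0,1.8,-7,0,0,0],[1,0,5,-10,0,0,0],[1,0,9,-12,0,0,0],[1,0,13,-12,0,0,0],[1,0,17,-12,0,0,0],[1,0,20,-12,0,0,0],[1,0,20,-12,0,0,0],[1,0,20,-12,0,0,0]]]'
python3 -c "
from h import *
d=grab('scene');a=cv2.resize(d['image'][190:390,230:410],None,fx=3,fy=3,interpolation=2);cv2.imwrite('pics/s7.png',a[:,:,::-1])"
```

```text
t: 11.17
tool_pos: [0.4807, -0.1871, 0.0425]
orientation: [-0.003, -0.076, 0.997, 0.002]
wrist_force: [-2.2, 14.8, 4.6]
gripper_width: 0.008
grasp_force: 6.6
t: 12.17
tool_pos: [0.4521, 0.0085, 0.1631]
orientation: [-0.001, -0.076, 0.997, -0.0]
wrist_force: [0.1, -1.2, 0.3]
gripper_width: 0.002
grasp_force: 0.0
```

View pics/s7.png

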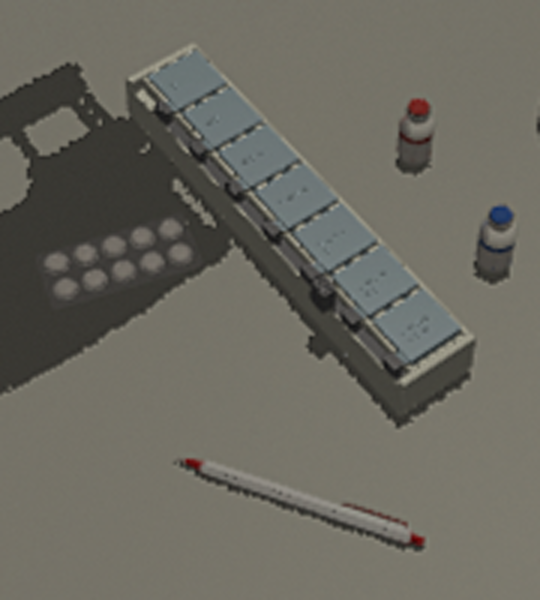

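All seven lids are shut and the tab, at (322,290) in the crop, is across with its hooks over the tongues. The vials, blister pack and pen are undisturbed, and the arm is clear.

```bash
python3 -c "
from station import env
print(env.finish_job())"
```

```text
the job is handed in; nothing more can be done
None
```

The job is handed in: all seven lids are shut, the lock slide was pushed right to its stop after that, and the vials, blister pack and pen were not touched (about 12 s of robot time).

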